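# Snap the pipe clip of the water filter shut with the clip pliers

### The arm

A 6-joint arm with a two-finger parallel gripper is mounted at the origin on a cart in front of the work surface, level with it; the furniture and walls round the work are solid. World frame = base frame: x ahead of the robot, y to its left, z up, the work surface at z = 0. Lengths are in m, angles in rad, forces in N, time in s.
With the tool pointing down it reaches from about 0.35 to 0.875 m from the base axis. Payload 4.2 kg.
Tool frame: the origin (TCP) lies at the very end of the fingers, on their centre line; the grasp point (between the pads) lies bot.hold_point_z behind it (bot.hold_point_z is the distance from the TCP to the grasp point, in m); x points along the fingers, y is the direction in which the jaws open and shut, and the axes are right-handed (so a half turn about x gives the same grasp; the last joint's range is limited). The gripper opens to 87 mm and grips with 3 to 60 N. Pads are 19 mm wide; open, the fingers measure 117 mm over their backs; the gripper's body (75 mm by 190 mm) begins 51 mm behind the grasp point.
Start: joints at [-1.043, 0.385, 0.008, 0, -1.194, -0.259], TCP at [0.166, -0.603, 0.223] pointing down, gripper open.
Joint ranges: [-3.14, 3.14], [-1.21, 2.06], [-1.07, 1.41], [-3.16, 2.05], [-2.99, -0.16], [-3.1, 3.1]. Speed limits (rad/s): [2.79, 2.79, 3.14, 3.14, 3.14, 3.14].

### API

Orientations are given as a rotation vector (axis times angle).
In Python, from cell import bot gives the robot as it stands.
- The arm moves only by the tool step_arm, never from a script. Its argument "commands" is a list that holds one entry, the list of rows, each a list of 7 numbers: the finger opening in cm, from 0 to 8.7, then the shift along the tool's x, y, z in cm, then the turn, a rotation vector about the tool's x, y, z in rad. In form: [[[grip, dx, dy, dz, wx, wy, wz], ...]]. A call has 1 to 20 rows; each row is the pose to reach, as a shift and turn from the pose measured when the call began, along the tool's axes at that moment; what a row does not reach only later rows make up. A row lasts 1/8 s, in which the tool goes at most 62.5 mm and 10.7 degrees, less where a joint would pass 70% of its speed; a pose out of reach is approached as far as the arm can. A call with a gripper value outside its range is refused whole. The fingers move at their own pace and stop on an object; the grip force is fixed at half the most. Time passes only in rows, so rows that repeat a pose let the fingers close. It gives the time, the measured TCP pose, the force and the opening at its end, in the units of the state.
- bot.get_state(): the state, without advancing time (a new reading comes with each control period).
- bot.get_image(name): name is "scene" or "top" or "wrist"; returns a dict with "color" (384x512x3 uint8, red, green, blue), "range_z" (384x512 float32, m along the optical axis (not along the pixel's ray), 0 where there is no reading), "camera_matrix" (3x3 intrinsics, pixels), "pose" (4x4, takes a point from camera to world coordinates); the wrist camera has in their place "hand_eye" (4x4, takes a point from camera to tool coordinates, whose origin is the TCP and whose axes are the tool frame's). Camera axes: x right, y down, z forward; pixel columns grow to the right and rows downward; lengths in m; the calibration is good to about 2 mm. A picture is of the moment at which its call begins: read the wrist's pose just before it.
- bot.finish_job(): hands the job in, once; it reports no verdict.
The state is a dict: "time": time; "joint_positions": joint angles; "qvel": joint speeds; "joint_torque": joint torques, N m; "eef_pos": TCP position; "orientation": TCP orientation; "ft_force": force on the tool from outside, world axes, zero at the start; "torque": the same for the moment, N m; "gripper_width": opening from 0.0 (shut) to 1.0 (fully open).
Only numpy, scipy, OpenCV 4.12 (cv2) and the standard library are available. Lean on these libraries where they do the work, as an engineer would, in place of code of your own. Each camera call takes 0.05 s, during which the arm holds its last target. There are 200 camera calls.

### The job

The cartridge of the water filter has been changed and its pipe pushed home, but the orange clip round the foot of the pipe is still open. Take the blue-handled clip pliers, put their jaws round the two lugs of the clip and squeeze just until the clip clicks shut and stays shut by itself, without crushing it and without touching it with the gripper. Then lay the pliers (do not drop them) flat on the worktop, clear of the filter, and leave the mug, the small glass and the salt jar where they stand.

Things in the scene. Friction and masses are not known exactly. Their poses are not given: they have to be found in the camera images.
- pliers: Clip pliers, blue handles, steel jaws, loose, 0.125 kg, 158 mm long, lying flat. Origin: on the pivot at the underside; z up, x to the jaw tips (46 mm ahead of the pivot), handles back to x = -112 mm. Handles 16 mm high (z 0 to 16), jaws 10 mm (z 3 to 13). Open, they are symmetrical about x; as they close, x turns with the half whose handle is on the -y side.
- pliers_half (a joint): Closing angle of the pliers, rad: 0 = held open by a spring (66 mm over the handles at the grip point, jaws gaping 32 mm), 0.48 = jaws parallel, 15 mm apart, 35 mm over the handles. Gripped at the grip point the handles start to give at about 9 N and with nothing between the jaws are shut at 12 N; 5 to 8 N carries them open.
- pliers_grip (a point): Where to grip: midway between the open handles, 62 mm behind the pivot and 8 mm above the underside, near the centre of mass. Grip across y, pads on the outer faces of both handles.
- pliers_jaws (a point): Point midway between the open jaws, 34 mm ahead of the pivot, 8 mm above the underside: where the middle of the lugs should be for squeezing (8 mm shallower or 4 mm deeper still works).
- filter: Water filter, fixed: white base 200 x 135 x 24 mm, white canister 105 mm across with grey head, 216 mm high. Origin on the worktop; -x is its front. The upright black collar that carries the clip, 28 mm across, stands 85 mm in front of the origin; a steel pipe rises from it to 0.19 m and bends back into the head.
- clip_ring: Orange snap clip round the collar (its fixed half). Origin on the collar's axis at the clip's mid height, 75 mm above the worktop; z up, lugs along -x, 15 to 38 mm from the axis, 16 mm high, 5 mm thick; fixed lug's outer face at y = -7.5 mm. Turns about the collar with slight friction (2 N at the lugs). A hook arm bridges the lugs above z = 8 mm: keep the jaws' mid height within 3 mm.
- clip_lugs (a point): Point on the clip ring 26.5 mm from the collar's axis at mid height: middle of the lugs once shut; axes as clip_ring. While open, the middle between the lugs lies 3.5 mm to its +y side, and the inward direction of their middle line is clip_ring's +x turned by -0.08 rad about z.
- clip_strap (a joint): Moving lug (+y side), rad about a hinge 45 mm behind mid lug: 0 open (22 mm over the lugs), 0.16 shut (15 mm). Springs open unless snapped. Resistance grows to some 12 N at the lugs (about 20 N grip on the handles), then gives suddenly as the hook snaps behind its catch: stays at about 0.135 when let go. From 0.17 on a rubber buffer resists; 0.215 is crushed (some 30 N grip).
- mug: White mug, 92 mm across, 127 mm with its handle, 95 mm high, loose. Origin under its middle.
- glass: Small clear glass, 49 mm across, 62 mm high, loose. Origin under its middle.
- salt: Glass salt jar with a red lid, 72 mm across, 90 mm high, loose. Origin under its middle.
Mind the look-alikes: they are no part of the job. There is more than one size of the pliers; the job needs the larger.

How it is judged:
On the way, in this order (a step that is already met when the one before it is completed fails the run):
1. the pliers bear on the clip while it is still open (contact force between pliers and clip_ring above 1 N and value of joint clip_strap below 0.1 rad), for 0.02 s.
2. the clip has snapped shut (value of joint clip_strap above 0.115 rad), for 0.2 s.
At the end, for the whole second after the job is handed in: The clip is snapped shut and stays so by itself (strap angle 0.115 to 0.18 rad); the pliers lie flat (within 0.1 rad) and still on the worktop, touching neither filter nor clip, their pivot over 100 mm from the clip's axis (value of joint clip_strap between 0.115 and 0.18 rad and height (world z) of pliers below 0.008 m and angle between pliers's own z axis and vertical below 0.1 rad and horizontal distance between pliers and clip_ring above 0.1 m and contact force between pliers and filter below 0.1 N and linear speed of pliers below 0.02 m/s).
It fails at once if the clip is crushed (value of joint clip_strap above 0.215 rad).
It fails at once if the gripper or arm touches the clip (contact force between any of the fingers, the arm and clip_ring above 1 N).
It fails at once if the pliers are dropped (linear speed of pliers above 0.7 m/s and contact force between the fingers and pliers below 0.01 N).
It fails at once if the mug, the glass or the salt jar is moved (distance of any of mug, glass, salt from where it was at the start of the episode above 0.025 m).
It also fails if it takes over 61 s, if anything falls off the work surface, if the arm or the gripper's body presses on something with over 40 N, if the wrist force passes 120 N, or if a joint passes its speed limit or range.

## Working session

There is one attempt and no reset: what is moved stays moved. The work goes in short steps, Python scripts to look and compute and a tool call to move; the robot and the scene stay as the last step left them, time stands still between calls to the robot, and variables do not carry over. Pictures are saved under pics/ and viewed, about 8 in all and at most 12, crops included, and the job is handed in when it is done.

Besides the shell and the picture viewer there is one more tool, called after "Emit:" as name(argument=value, ...) on one line, values as JSON. step_arm: Moves the arm, as the interface text tells. Its arguments: {"type":"object","properties":{"commands":{"type":"array","items":{"type":"array","items":{"type":"array","items":{"type":"number"}}}}},"required":["commands"]}

```bash
mkdir -p pics; ls
cat > h.py <<'E'
import numpy as np, cv2
from scipy.spatial.transform import Rotation as R
from cell import bot
def grab(n,tag):
    s=bot.get_state(); im=bot.get_image(n)
    if n=='wrist':
        T=np.eye(4);T[:3,:3]=R.from_rotvec(s['orientation']).as_matrix();T[:3,3]=s['eef_pos']
        P=T@np.array(im['hand_eye'])
    else: P=np.array(im['pose'])
    np.savez(f'{tag}.npz',c=im['color'],d=im['range_z'],K=im['camera_matrix'],P=P)
    return load(tag)
def load(tag):
    z=np.load(f'{tag}.npz');return z['c'],z['d'],z['K'],z['P']
def cloud(d,K,P):
    v,u=np.mgrid[:d.shape[0],:d.shape[1]]
    X=np.stack([(u-K[0,2])/K[0,0]*d,(v-K[1,2])/K[1,1]*d,d],-1)
    return X@P[:3,:3].T+P[:3,3]
def onplane(u,v,K,P,z):
    r=P[:3,:3]@np.array([(u-K[0,2])/K[0,0],(v-K[1,2])/K[1,1],1]);t=(z-P[2,3])/r[2];return P[:3,3]+t*r
E
python3 - <<'E'
from h import *
a=grab('scene','s0');b=grab('top','t0')
im=np.hstack([cv2.resize(a[0],(512,384)),b[0]])[:,:,::-1]
cv2.imwrite('pics/a.png',cv2.resize(np.vstack([a[0],b[0]])[:,:,::-1],None,fx=.78,fy=.78))
print(bot.get_state(),bot.hold_point_z);print(b[2],b[3])
E
```

```text
pics
{'time': 0.1, 'joint_positions': array([-1.04339953e+00,  3.85477022e-01,  6.74878519e-03, -4.32615844e-04,
       -1.19402917e+00, -2.58585574e-01]), 'qvel': array([-0.00010376, -0.00082562,  0.00156004,  0.00313975, -0.00045005,
        0.00063874]), 'joint_torque': array([ 3.74866268e-04, -3.91689992e+01,  1.87934965e+01,  4.23188299e+00,
        1.34521487e-02, -6.91661307e-05]), 'eef_pos': array([ 0.16584656, -0.60202016,  0.22156559]), 'orientation': array([-0.20934715,  1.56086875,  0.21244244]), 'ft_force': array([0.53425361, 0.01761581, 0.31359246]), 'torque': array([0.09575904, 0.0030248 , 0.06042566]), 'gripper_width': 0.9978417431178511} 0.0187
[[458.25900747   0.         244.97439   ]
 [  0.         458.25900747 189.15669991]
 [  0.           0.           1.        ]] [[-0.0172831  -0.99793123  0.06192386  0.55665324]
 [-0.99979808  0.017884    0.00916273 -0.02110756]
 [-0.01025122 -0.06175299 -0.99803882  1.3313409 ]
 [ 0.          0.          0.          1.        ]]
```

View pics/a.png

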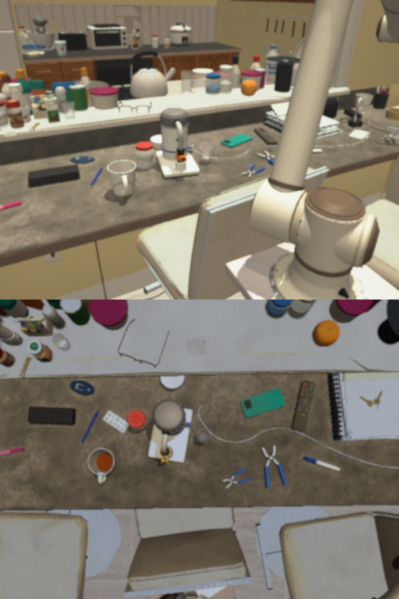

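The scene view (upper half) shows the filter in the middle. In the top view (lower half) there are two pairs of blue pliers: a smaller one at about (302,230) and a larger one at about (350,213) in top pixels. The larger one fits the description. I'll confirm that in a crop.

Run:
```python
from h import *
c,d,K,P=load('t0');X=cloud(d,K,P)
A=cv2.resize(c[170:260,270:390],None,fx=5,fy=5,interpolation=cv2.INTER_CUBIC)
B=cv2.resize(c[120:230,140:270],None,fx=5,fy=5,interpolation=cv2.INTER_CUBIC)
o=np.zeros((550,1250,3),np.uint8);o[:450,:600]=A;o[:,600:]=B
cv2.imwrite('pics/b.png',cv2.resize(o[:,:,::-1],None,fx=.64,fy=.64,interpolation=cv2.INTER_AREA))
hsv=cv2.cvtColor(c,cv2.COLOR_RGB2HSV)
m=cv2.inRange(hsv,(100,110,60),(125,255,255))
n,l,st,ce=cv2.connectedComponentsWithStats(m)
for i in range(1,n):
  if st[i,4]>12 and 150<ce[i][1]<270: print('blue',st[i],ce[i],onplane(*ce[i],K,P,.012).round(3))
m=cv2.inRange(hsv,(8,150,120),(20,255,255));n,l,st,ce=cv2.connectedComponentsWithStats(m)
for i in range(1,n):
  if st[i,4]>5 and 130<ce[i][1]<270: print('or',st[i],ce[i],onplane(*ce[i],K,P,.083).round(3))
for u,v in [(220,143),(215,190),(175,152),(258,176),(130,208),(349,213)]: print(u,v,X[v,u].round(3))
```

```text
blue [106 144  20  38  91] [115.38461538 161.74725275] [0.725 0.366 0.012]
blue [390 202  15   8  59] [397.37288136 205.10169492] [ 0.585 -0.445  0.012]
blue [355 211  12  26 112] [361.02678571 223.26785714] [ 0.535 -0.34   0.012]
blue [339 214   6  28 108] [341.83333333 227.12962963] [ 0.525 -0.284  0.012]
blue [300 216  15  10  42] [307.11904762 220.5       ] [ 0.545 -0.186  0.012]
blue [305 229  16   7  41] [312.65853659 231.97560976] [ 0.512 -0.201  0.012]
or [124 198  16  21 169] [130.43195266 209.01183432] [0.585 0.304 0.083]
or [207 200   8   9  23] [211.04347826 204.34782609] [0.594 0.084 0.083]
220 143 [0.74  0.048 0.219]
215 190 [0.633 0.072 0.083]
175 152 [0.739 0.18  0.091]
258 176 [ 0.675 -0.047  0.017]
130 208 [0.59  0.32  0.025]
349 213 [ 0.565 -0.308  0.002]
```

View pics/b.png

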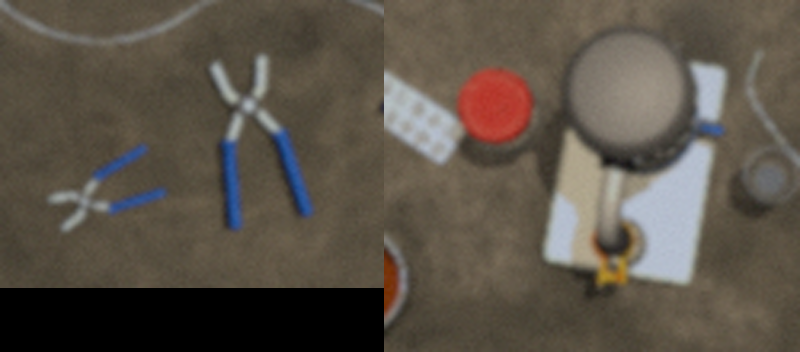

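Confirmed: the larger pliers have their pivot at about (347,202), the jaws point away from the robot, and the yaw is about +0.2. The orange lugs are at about (211,204), pointing towards the robot. Next is a closer wrist look over the pliers.

```bash
cat >> h.py <<'E'
def rel(pos,yaw,flip=None):
    """tool pointing down, tool y along the normal of heading yaw -> row (cm, rad)"""
    s=bot.get_state();R0=R.from_rotvec(s['orientation']).as_matrix()
    best=None
    for k in (0,np.pi):
        a=yaw+k; h=np.array([np.cos(a),np.sin(a),0]);x=np.array([0,0,-1.]);y=np.cross([0,0,1],h)
        M=np.stack([x,y,np.cross(x,y)],1);w=R.from_matrix(R0.T@M).as_rotvec()
        if best is None or np.linalg.norm(w)<np.linalg.norm(best): best=w
    t=R0.T@(np.array(pos)-s['eef_pos'])*100
    print('t',s['time'],'pos',s['eef_pos'].round(4),'rel cm',t.round(2),'w',best.round(3)); return t,best
E
python3 - <<'E'
from h import *
c,d,K,P=load('t0')
for u,v,z in [(347.2,202.5,.014),(344.4,189.4,.012),(354.5,239,.014),(212,195,.085),(211,204,.083)]: print(onplane(u,v,K,P,z).round(3))
s=bot.get_state();print(R.from_rotvec(s['orientation']).as_matrix().round(2))
print(bot.get_image('wrist')['hand_eye'])
rel([.50,-.313,.24],.2)
E
```

```text
[ 0.595 -0.302  0.014]
[ 0.633 -0.295  0.012]
[ 0.49  -0.319  0.014]
[0.62  0.08  0.085]
[0.595 0.084 0.083]
[[-0.   -0.27  0.96]
 [ 0.    0.96  0.27]
 [-1.    0.   -0.  ]]
[[ 1.58442610e-04 -2.89014217e-01  9.57324792e-01 -1.61575191e-01]
 [ 9.99999974e-01 -1.09947483e-04 -1.98698492e-04  2.75887680e-04]
 [ 1.62682141e-04  9.57324799e-01  2.89014192e-01 -7.96584578e-02]
 [ 0.00000000e+00  0.00000000e+00  0.00000000e+00  1.00000000e+00]]
t 0.15 pos [ 0.1659 -0.6021  0.2217] rel cm [-1.8  19.01 39.89] w [ 0.069 -0.    -0.002]
```

Emit:
step_arm(commands=[[[8.7, -1.8, 9, 20, 0.07, 0, 0], [8.7, -1.8, 9, 20, 0.07, 0, 0], [8.7, -1.8, 19, 40, 0.07, 0, 0], [8.7, -1.8, 19, 40, 0.07, 0, 0], [8.7, -1.8, 19, 40, 0.07, 0, 0], [8.7, -1.8, 19, 40, 0.07, 0, 0], [8.7, -1.8, 19, 40, 0.07, 0, 0], [8.7, -1.8, 19, 40, 0.07, 0, 0], [8.7, -1.8, 19, 40, 0.07, 0, 0], [8.7, -1.8, 19, 40, 0.07, 0, 0], [8.7, -1.8, 19, 40, 0.07, 0, 0], [8.7, -1.8, 19, 40, 0.07, 0, 0]]])

```text
time: 1.65
eef_pos: [0.5004, -0.3135, 0.2401]
orientation: [-0.154, 1.565, 0.156]
ft_force: [-0.4, -0.3, 0.4]
gripper_width: 1.0
```

Run:
```python
from h import *
c,d,K,P=grab('wrist','w1');cv2.imwrite('pics/c.png',c[:,:,::-1])
X=cloud(d,K,P);hsv=cv2.cvtColor(c,cv2.COLOR_RGB2HSV)
m=cv2.inRange(hsv,(100,110,50),(125,255,255));m=cv2.morphologyEx(m,cv2.MORPH_OPEN,np.ones((3,3)))
n,l,st,ce=cv2.connectedComponentsWithStats(m)
for i in range(1,n):
  if st[i,4]>150:
    v,u=np.where(l==i);p=np.array([onplane(a,b,K,P,.012) for a,b in zip(u,v)])[:,:2]
    mu=p.mean(0);U,S,V=np.linalg.svd(p-mu,full_matrices=False);t=(p-mu)@V[0]
    print(st[i],mu.round(4),'dir',V[0].round(3),'ends',(mu+V[0]*t.min()).round(4),(mu+V[0]*t.max()).round(4),'z',np.median(X[v,u,2]).round(4))
```

```text
[226 160  14  52 354] [ 0.5327 -0.3427] dir [0.958 0.287] ends [ 0.4946 -0.3542] [ 0.5715 -0.3311] z 0.0148
[262 161  14  51 352] [ 0.5227 -0.2877] dir [0.999 0.051] ends [ 0.4831 -0.2897] [ 0.5632 -0.2856] z 0.0148
[307 185  35   8 152] [ 0.5096 -0.2048] dir [-0.285  0.959] ends [ 0.517  -0.2297] [ 0.5024 -0.1803] z 0.0092
[145 194  29  20 271] [ 0.5826 -0.4486] dir [-0.335 -0.942] ends [ 0.5907 -0.4257] [ 0.5753 -0.4691] z 0.0133
```

View pics/c.png

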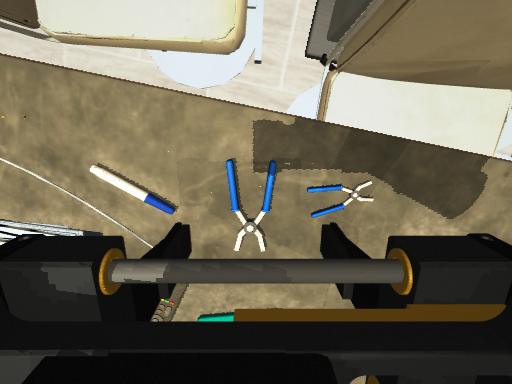

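The wrist view shows the large pliers at (250,228), handles at (233,185) and (269,185), with the pen and the small pliers on either side. Grip point: about (0.538,-0.3135), yaw 0.171.

```bash
python3 -c "
from h import *
rel([.538,-.3135,.003],.171)"
```

```text
t 1.7 pos [ 0.5006 -0.3134  0.2401] rel cm [23.71 -0.78  3.67] w [ 0.026 -0.    -0.002]
```

Emit:
step_arm(commands=[[[8.7, 5, -0.8, 3.7, 0.026, 0, 0], [8.7, 10, -0.8, 3.7, 0.026, 0, 0], [8.7, 15, -0.8, 3.7, 0.026, 0, 0], [8.7, 19, -0.8, 3.7, 0.026, 0, 0], [8.7, 21, -0.8, 3.7, 0.026, 0, 0], [8.7, 22.5, -0.8, 3.7, 0.026, 0, 0], [8.7, 23.3, -0.8, 3.7, 0.026, 0, 0], [8.7, 23.6, -0.8, 3.7, 0.026, 0, 0], [8.7, 23.7, -0.8, 3.7, 0.026, 0, 0], [8.7, 23.7, -0.8, 3.7, 0.026, 0, 0]]])

```text
time: 2.95
eef_pos: [0.5388, -0.3137, 0.0038]
orientation: [-0.134, 1.566, 0.135]
ft_force: [-0.1, 0.1, -0.5]
gripper_width: 1.001
```

Emit:
step_arm(commands=[[[7.4, 0, 0, 0, 0, 0, 0], [6.8, 0, 0, 0, 0, 0, 0], [6.5, 0, 0, 0, 0, 0, 0], [6.3, 0, 0, 0, 0, 0, 0], [6.3, 0, 0, 0, 0, 0, 0], [6.3, 0, 0, 0, 0, 0, 0], [6.3, 0, 0, 0, 0, 0, 0]]])

```text
time: 3.82
eef_pos: [0.5387, -0.3137, 0.0038]
orientation: [-0.134, 1.566, 0.136]
ft_force: [-0.8, 0.3, 2.4]
gripper_width: 0.727
```

Run:
```python
from h import *
s=bot.get_state();print(s['eef_pos'],s['ft_force'],s['gripper_width']*8.7)
```

```text
[ 0.53870816 -0.31374377  0.00384805] [-0.77280875  0.25387546  2.35302425] 6.323392909152679
```

Emit:
step_arm(commands=[[[6.3, -1, 0, 0, 0, 0, 0], [6.3, -3, 0, 0, 0, 0, 0], [6.3, -6, 0, 0, 0, 0, 0], [6.3, -10, 0, 0, 0, 0, 0], [6.3, -14, 0, 0, 0, 0, 0], [6.3, -14, 0, 0, 0, 0, 0]]])

```text
time: 4.58
eef_pos: [0.5409, -0.3148, 0.1485]
orientation: [-0.137, 1.558, 0.133]
ft_force: [-0.4, -0.2, -1.1]
gripper_width: 0.725
```

Run:
```python
from h import *
s=bot.get_state();print(s['eef_pos'],s['ft_force'],s['gripper_width']*8.7)
rel([.495,.085,.30],-.1)
```

```text
[ 0.54086124 -0.31484319  0.14851533] [-0.37978236 -0.1657243  -1.11362398] 6.304685942791932
t 4.575 pos [ 0.5409 -0.3148  0.1485] rel cm [-15.28  40.12   2.46] w [0.272 0.009 0.002]
```

Emit:
step_arm(commands=[[[6.3, -4, 2, 0, 0, 0, 0], [6.3, -8, 5, 0.5, 0.05, 0, 0], [6.3, -12, 8, 0.8, 0.1, 0, 0], [6.3, -15.3, 11, 1, 0.15, 0.01, 0], [6.3, -15.3, 15, 1.5, 0.2, 0.01, 0], [6.3, -15.3, 19, 2, 0.27, 0.01, 0], [6.3, -15.3, 23, 2.5, 0.27, 0.01, 0], [6.3, -15.3, 27, 2.5, 0.27, 0.01, 0], [6.3, -15.3, 31, 2.5, 0.27, 0.01, 0], [6.3, -15.3, 35, 2.5, 0.27, 0.01, 0], [6.3, -15.3, 38, 2.5, 0.27, 0.01, 0], [6.3, -15.3, 40, 2.5, 0.27, 0.01, 0], [6.3, -15.3, 40, 2.5, 0.27, 0.01, 0], [6.3, -15.3, 40, 2.5, 0.27, 0.01, 0]]])

```text
time: 6.32
eef_pos: [0.4953, 0.0834, 0.2997]
orientation: [0.075, 1.571, -0.079]
ft_force: [-0.7, -0.4, -1.6]
gripper_width: 0.726
```

Run:
```python
from h import *
c,d,K,P=grab('wrist','w2');t=grab('top','t2')
cv2.imwrite('pics/d.png',np.vstack([cv2.resize(c[120:300,130:390],None,fx=2.2,fy=2.2,interpolation=3),
  cv2.resize(t[0][150:240,150:280],(572,200*2-4),interpolation=3)])[:,:,::-1][:792])
im=cv2.imread('pics/d.png');print(im.shape);cv2.imwrite('pics/d.png',np.hstack([cv2.resize(c[130:280,190:320],(520,600),interpolation=3)[:,:,::-1]]))
```

```text
(792, 572, 3)
```

View pics/d.png

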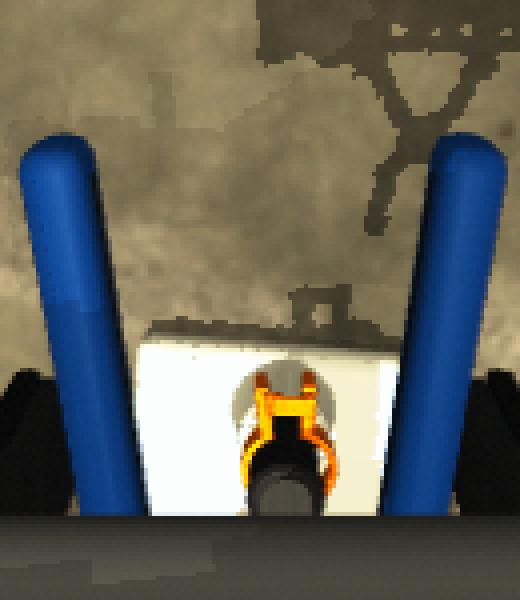

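The view shows the two blue handles held level, and below them the clip, with lug tips at about (255,225) and (267,225) in wrist pixels and the hook arm bridging them at (262,231). Next I measure the clip and the held handles.

Run:
```python
from h import *
c,d,K,P=load('w2');X=cloud(d,K,P);hsv=cv2.cvtColor(c,cv2.COLOR_RGB2HSV)
m=cv2.inRange(hsv,(3,140,90),(30,255,255))>0;m&=d>0;m[:,:240]=0;m[:,285:]=0;m[:215]=0;m[262:]=0
v,u=np.where(m);p=X[m];print(len(p),np.percentile(p,[1,10,50,90,99],axis=0).round(4).tolist())
for r in range(222,260,1):
  k=np.where(m[r])[0]
  if len(k): 
    q=X[r][m[r]];print(r,k.min(),k.max(),'x',np.median(q[:,0]).round(4),'y',q[:,1].min().round(4),q[:,1].max().round(4),'z',np.median(q[:,2]).round(4),q[:,2].max().round(4),'plane83',onplane((k.min()+k.max())/2,r,K,P,.083)[:2].round(4))
b=cv2.inRange(hsv,(100,110,30),(125,255,255));n,l,st,ce=cv2.connectedComponentsWithStats(b)
h=load('w2')[3]
for i in range(1,n):
  if st[i,4]>300:
    q=X[l==i];q=q[q[:,2]>.25];print(st[i],np.percentile(q,[1,50,99],axis=0).round(4).tolist());ok=q[:,2]>np.median(q[:,2])-.002
    xs=q[ok];cf=np.polyfit(xs[:,0],xs[:,2],1);print('slope z/x',cf,np.polyfit(xs[:,0],xs[:,1],1))
# filter base front edge and canister from depth
w=(X[...,2]>.018)&(X[...,2]<.03)&(hsv[...,1]<60);q=X[w];print('base',len(q),np.percentile(q,[1,99],axis=0).round(3).tolist())
```

```text
260 [[0.5821, 0.0625, 0.0398], [0.584, 0.0678, 0.0704], [0.5981, 0.0839, 0.0813], [0.619, 0.0962, 0.088], [0.6277, 0.0989, 0.0898]]
223 254 268 x 0.5831 y 0.0721 0.0942 z 0.0693 0.0704 plane83 [0.577  0.0835]
224 254 268 x 0.5828 y 0.0721 0.094 z 0.0726 0.0751 plane83 [0.5786 0.0833]
225 254 268 x 0.5836 y 0.0721 0.0939 z 0.076 0.0774 plane83 [0.5803 0.0831]
226 254 268 x 0.5833 y 0.0721 0.0937 z 0.0796 0.0821 plane83 [0.5819 0.083 ]
227 254 268 x 0.5848 y 0.0721 0.0936 z 0.0815 0.0826 plane83 [0.5836 0.0828]
228 253 269 x 0.5852 y 0.068 0.0953 z 0.0821 0.0848 plane83 [0.5853 0.0827]
229 253 268 x 0.5853 y 0.068 0.0933 z 0.0871 0.0881 plane83 [0.5869 0.0818]
230 254 268 x 0.5865 y 0.0715 0.0931 z 0.0879 0.0897 plane83 [0.5886 0.0824]
231 254 269 x 0.5883 y 0.0714 0.0948 z 0.0881 0.0898 plane83 [0.5903 0.083 ]
232 254 268 x 0.5903 y 0.0712 0.0928 z 0.0876 0.0891 plane83 [0.592  0.0821]
233 254 268 x 0.5919 y 0.0709 0.0927 z 0.0873 0.0894 plane83 [0.5936 0.0819]
234 254 268 x 0.5967 y 0.0693 0.0926 z 0.0812 0.0823 plane83 [0.5953 0.0818]
235 255 268 x 0.5979 y 0.0722 0.0924 z 0.0816 0.
[... 1097 characters left out ...]
]
250 251 273 x 0.6256 y 0.0633 0.0981 z 0.0811 0.0815 plane83 [0.623  0.0808]
251 251 273 x 0.6275 y 0.0632 0.098 z 0.0808 0.0812 plane83 [0.6248 0.0806]
252 271 272 x 0.6243 y 0.0945 0.0963 z 0.0896 0.0987 plane83 [0.628  0.0954]
253 271 271 x 0.6181 y 0.0944 0.0944 z 0.1035 0.1035 plane83 [0.6297 0.0945]
[ 285  163   32   96 1615] [[0.4482, 0.1031, 0.3016], [0.4745, 0.1133, 0.3106], [0.5063, 0.1219, 0.3126]]
slope z/x [-0.11826913  0.36753499] [-0.17283632  0.19569992]
[ 195  164   31   95 1633] [[0.4424, 0.0529, 0.3029], [0.4692, 0.0589, 0.3109], [0.5015, 0.063, 0.3128]]
slope z/x [-0.12339391  0.36965171] [-0.01870278  0.06718604]
base 1807 [[0.532, -0.04, 0.019], [0.772, 0.305, 0.025]]
```

Run:
```python
from h import *
for tag in ('w1','w2'):
  c,d,K,P=load(tag);X=cloud(d,K,P);hsv=cv2.cvtColor(c,cv2.COLOR_RGB2HSV)
  b=cv2.inRange(hsv,(100,110,30),(125,255,255));n,l,st,ce=cv2.connectedComponentsWithStats(b)
  for i in range(1,n):
    if st[i,4]>300:
      q=[]
      for r in range(st[i,1],st[i,1]+st[i,3]):
        k=np.where(l[r]==i)[0]; zz=X[r,k];j=zz[:,2].argsort()[-max(2,len(k)//3):];q.append(zz[j].mean(0))
      q=np.array(q)[5:-3];print(tag,st[i],'dz/dx',np.polyfit(q[:,0],q[:,2],1).round(3),'x',q[::max(1,len(q)//8),0].round(3),'z',q[::max(1,len(q)//8),2].round(4))
c,d,K,P=grab('top','t2');X=cloud(d,K,P)
m=(X[...,2]>.28)&(X[...,2]<.33)&(X[...,0]>.5)&(X[...,0]<.65);v,u=np.where(m)
print(len(v)); 
for x0 in np.arange(.5,.65,.01):
  k=m&(abs(X[...,0]-x0)<.005); q=X[k]
  if len(q): print(x0.round(2),len(q),q.min(0).round(3),q.max(0).round(3),np.median(q,axis=0).round(3))
s=grab('scene','s2')
pc=np.linalg.inv(s[3])@np.array([.59,.08,.3,1]);uv=s[2]@pc[:3];uv=uv[:2]/uv[2];print(uv)
u0,v0=int(uv[0]),int(uv[1]);a=s[0][max(0,v0-50):v0+70,u0-70:u0+60];e=c[90:215,150:280]
cv2.imwrite('pics/e.png',np.vstack([cv2.resize(a,None,fx=2.5,fy=2.5,interpolation=3),cv2.resize(e,(325,300),interpolation=3)])[:,:,::-1])
```

```text
w1 [226 159  14  53 364] dz/dx [-0.818  0.457] x [0.5   0.507 0.514 0.522 0.529 0.536 0.544 0.487 0.559] z [0.0155 0.0162 0.0158 0.0153 0.016  0.0158 0.0153 0.2087 0.0163]
w1 [261 160  16  53 363] dz/dx [-0.817  0.45 ] x [0.488 0.496 0.504 0.512 0.519 0.527 0.535 0.543 0.551] z [0.0165 0.0151 0.0162 0.0156 0.0156 0.0159 0.0161 0.0158 0.0163]
w2 [ 285  163   32   96 1615] dz/dx [-0.107  0.364] x [0.449 0.455 0.461 0.468 0.475 0.482 0.49  0.497] z [0.3108 0.3117 0.3123 0.3115 0.3118 0.3114 0.3113 0.3111]
w2 [ 195  164   31   95 1633] dz/dx [-0.047  0.336] x [0.443 0.449 0.455 0.461 0.468 0.474 0.481 0.487 0.495] z [0.3113 0.3116 0.3116 0.3122 0.3119 0.3116 0.3116 0.3122 0.3116]
284
0.53 27 [0.526 0.061 0.302] [0.535 0.104 0.311] [0.531 0.068 0.306]
0.54 44 [0.535 0.066 0.304] [0.544 0.101 0.314] [0.541 0.088 0.307]
0.55 46 [0.546 0.068 0.302] [0.555 0.092 0.314] [0.55  0.079 0.309]
0.56 59 [0.555 0.061 0.3  ] [0.564 0.097 0.314] [0.56  0.081 0.308]
0.57 38 [0.566 0.058 0.302] [0.575 0.098 0.312] [0.57  0.067 0.307]
0.58 37 [0.575 0.054 0.302] [0.584 0.099 0.312] [0.58  0.092 0.307]
0.59 29 [0.586 0.054 0.304] [0.594 0.101 0.31 ] [0.589 0.094 0.308]
0.6 4 [0.595 0.094 0.301] [0.596 0.101 0.309] [0.596 0.097 0.307]
[235.09308769 125.8375309 ]
```

View pics/e.png

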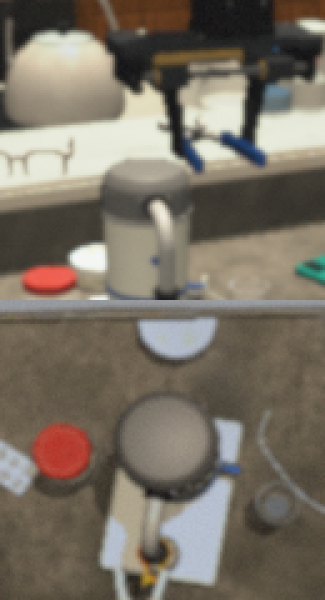

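The pliers are held level: handle tops at 0.3118, jaw tops at 0.308, so jaw mid height is about TCP + 4 mm. The clip lug middle is at about (0.594,0.082), inward yaw about -0.08. I'll go to a point 5 cm short of it at lug height and check from the top camera.

```bash
python3 -c "
from h import *
rel([.4515,.0934,.071],-.08)"
```

```text
t 6.525 pos [0.4956 0.0832 0.3001] rel cm [22.92  0.64 -4.47] w [-0.019 -0.001  0.003]
```

Emit:
step_arm(commands=[[[6.3, 2, 0.6, -3, -0.02, 0, 0], [6.3, 5, 0.6, -4.5, -0.02, 0, 0], [6.3, 8, 0.6, -4.5, -0.02, 0, 0], [6.3, 11, 0.6, -4.5, -0.02, 0, 0], [6.3, 14, 0.6, -4.5, -0.02, 0, 0], [6.3, 17, 0.6, -4.5, -0.02, 0, 0], [6.3, 19.5, 0.6, -4.5, -0.02, 0, 0], [6.3, 21.5, 0.6, -4.5, -0.02, 0, 0], [6.3, 22.5, 0.6, -4.5, -0.02, 0, 0], [6.3, 22.9, 0.6, -4.5, -0.02, 0, 0], [6.3, 22.9, 0.6, -4.5, -0.02, 0, 0], [6.3, 22.9, 0.6, -4.5, -0.02, 0, 0]]])

```text
time: 8.02
eef_pos: [0.4517, 0.0932, 0.0718]
orientation: [0.06, 1.569, -0.063]
ft_force: [0.3, -0.2, -0.6]
gripper_width: 0.724
```

Run:
```python
from h import *
c,d,K,P=grab('top','t3');s=grab('scene','s3')
pc=np.linalg.inv(s[3])@np.array([.57,.08,.08,1]);uv=s[2]@pc[:3];uv=uv[:2]/uv[2];u0,v0=uv.astype(int);print(u0,v0)
a=cv2.resize(s[0][v0-25:v0+25,u0-40:u0+40],None,fx=8,fy=8,interpolation=3)
e=cv2.resize(c[180:230,172:252],None,fx=8,fy=8,interpolation=3)
cv2.imwrite('pics/f.png',cv2.resize(np.vstack([e,a])[:,:,::-1],(480,600)))
print(bot.get_state()['eef_pos'])
```

```text
238 205
[0.45154679 0.09321822 0.07170316]
```

View pics/f.png

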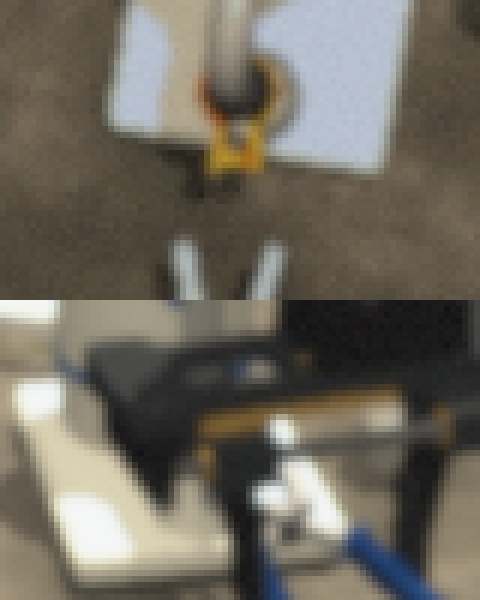

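The top view shows the jaw tips at (182,240) and (272,240), with the lugs at (217,172) and (258,172) about 28 mm ahead. The pliers sit about 2 mm too far left, so I shift 2 mm right and go in.

Emit:
step_arm(commands=[[[6.3, 0, -0.2, 0.5, 0, 0, 0], [6.3, 0, -0.2, 1.2, 0, 0, 0], [6.3, 0, -0.2, 2, 0, 0, 0], [6.3, 0, -0.2, 2.6, 0, 0, 0], [6.3, 0, -0.2, 3.2, 0, 0, 0], [6.3, 0, -0.2, 3.8, 0, 0, 0], [6.3, 0, -0.2, 4.2, 0, 0, 0], [6.3, 0, -0.2, 4.6, 0, 0, 0], [6.3, 0, -0.2, 4.9, 0, 0, 0], [6.3, 0, -0.2, 4.9, 0, 0, 0]]])

```text
time: 9.38
eef_pos: [0.5003, 0.0874, 0.0717]
orientation: [0.061, 1.57, -0.064]
ft_force: [0.4, 0.4, -1.4]
gripper_width: 0.725
```

Run:
```python
from h import *
c,d,K,P=grab('top','t4')
print(bot.get_state()['eef_pos'],bot.get_state()['ft_force'])
cv2.imwrite('pics/g.png',cv2.resize(c[180:230,172:252],None,fx=6,fy=6,interpolation=3)[:,:,::-1])
```

```text
[0.50020353 0.08734334 0.07173174] [-0.16614674 -0.4529865  -1.54785478]
```

View pics/g.png

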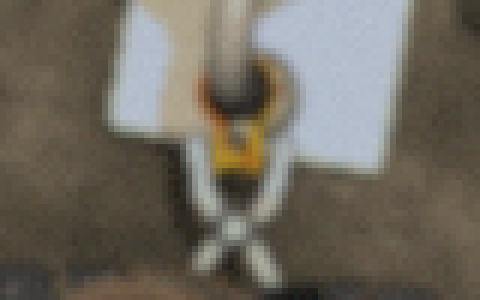

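Emit:
step_arm(commands=[[[6.3, 0, 0, 0.2, 0, 0, 0], [6.0, 0, 0, 0.2, 0, 0, 0], [5.7, 0, 0, 0.2, 0, 0, 0], [5.4, 0, 0, 0.2, 0, 0, 0], [5.1, 0, 0, 0.2, 0, 0, 0], [4.9, 0, 0, 0.2, 0, 0, 0], [4.8, 0, 0, 0.2, 0, 0, 0], [4.7, 0, 0, 0.2, 0, 0, 0], [4.6, 0, 0, 0.2, 0, 0, 0], [4.5, 0, 0, 0.2, 0, 0, 0], [4.5, 0, 0, 0.2, 0, 0, 0]]])

```text
time: 10.8
eef_pos: [0.4984, 0.086, 0.0705]
orientation: [0.059, 1.578, -0.067]
ft_force: [-8.3, 3.3, -0.9]
gripper_width: 0.524
```

Run:
```python
from h import *
s=bot.get_state();print(s['eef_pos'],s['ft_force'],s['torque'],s['gripper_width']*8.7)
c,d,K,P=grab('top','t5')
cv2.imwrite('pics/h.png',cv2.resize(c[180:230,172:252],None,fx=6,fy=6,interpolation=3)[:,:,::-1])
```

```text
[0.49840503 0.08600838 0.07048223] [-8.32824544  3.31097202 -0.91780145] [0.8456595  2.28175559 0.26733142] 4.556607472526461
```

View pics/h.png

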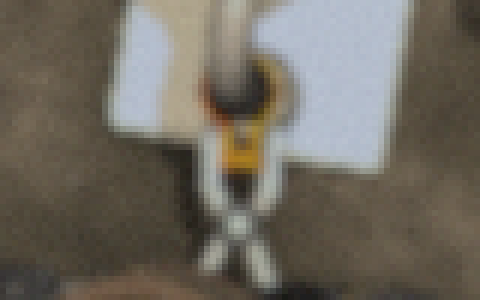

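Emit:
step_arm(commands=[[[4.5, 0, 0, 0, 0, 0, 0], [4.4, 0, 0, 0, 0, 0, 0], [4.3, 0, 0, 0, 0, 0, 0], [4.2, 0, 0, 0, 0, 0, 0], [4.1, 0, 0, 0, 0, 0, 0], [4.1, 0, 0, 0, 0, 0, 0]]])

```text
time: 11.6
eef_pos: [0.4971, 0.0855, 0.07]
orientation: [0.058, 1.581, -0.068]
ft_force: [-6.2, 1.1, -1.0]
gripper_width: 0.477
```

Run:
```python
from h import *
s=bot.get_state();print(s['eef_pos'],s['ft_force'],s['torque'],s['gripper_width']*8.7)
```

```text
[0.49712533 0.08545596 0.07000946] [-6.19259446  1.11337164 -1.00443496] [0.40058091 1.46968636 0.13498098] 4.151433539650257
```

Emit:
step_arm(commands=[[[4.0, 0, 0, 0, 0, 0, 0], [3.9, 0, 0, 0, 0, 0, 0], [3.8, 0, 0, 0, 0, 0, 0], [3.75, 0, 0, 0, 0, 0, 0], [3.75, 0, 0, 0, 0, 0, 0]]])

```text
time: 12.22
eef_pos: [0.4965, 0.0854, 0.0698]
orientation: [0.058, 1.582, -0.068]
ft_force: [-5.0, 2.0, -1.7]
gripper_width: 0.438
```

Emit:
step_arm(commands=[[[3.7, 0, 0, 0, 0, 0, 0], [3.65, 0, 0, 0, 0, 0, 0], [3.65, 0, 0, 0, 0, 0, 0]]])

```text
time: 12.6
eef_pos: [0.4963, 0.0854, 0.0697]
orientation: [0.058, 1.582, -0.068]
ft_force: [-4.7, 1.6, -0.8]
gripper_width: 0.424
```

Run:
```python
from h import *
s=bot.get_state();print(s['eef_pos'],s['ft_force'],s['torque'],s['gripper_width']*8.7)
c,d,K,P=grab('top','t6')
cv2.imwrite('pics/i.png',cv2.resize(c[180:230,172:252],None,fx=6,fy=6,interpolation=3)[:,:,::-1])
```

```text
[0.49630609 0.08535646 0.06970824] [-4.69147768  1.56708047 -0.77106853] [0.52385621 1.39822862 0.26719755] 3.689244787118561
```

View pics/i.png

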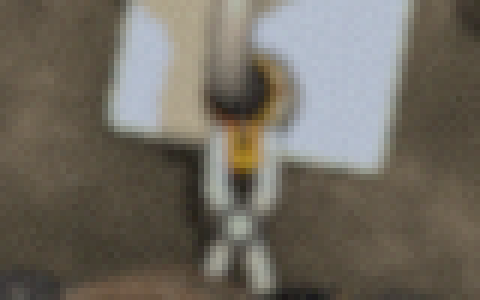

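Emit:
step_arm(commands=[[[3.65, 0, 0, 0, 0, 0, 0], [3.65, 0, 0, 0, 0, 0, 0], [3.65, 0, 0, 0, 0, 0, 0]]])

```text
time: 13.02
eef_pos: [0.4963, 0.0854, 0.0697]
orientation: [0.058, 1.582, -0.068]
ft_force: [-4.8, 2.0, -0.8]
gripper_width: 0.421
```

Emit:
step_arm(commands=[[[3.6, 0, 0, 0, 0, 0, 0], [3.6, 0, 0, 0, 0, 0, 0], [3.6, 0, 0, 0, 0, 0, 0]]])

```text
time: 13.4
eef_pos: [0.4962, 0.0854, 0.0696]
orientation: [0.058, 1.583, -0.068]
ft_force: [-4.5, 1.3, -0.8]
gripper_width: 0.42
```

Emit:
step_arm(commands=[[[3.55, 0, 0, 0, 0, 0, 0], [3.55, 0, 0, 0, 0, 0, 0], [3.55, 0, 0, 0, 0, 0, 0]]])

```text
time: 13.78
eef_pos: [0.4961, 0.0855, 0.0696]
orientation: [0.058, 1.583, -0.068]
ft_force: [-3.9, 1.4, -0.8]
gripper_width: 0.412
```

Emit:
step_arm(commands=[[[3.5, 0, 0, 0, 0, 0, 0], [3.5, 0, 0, 0, 0, 0, 0], [3.5, 0, 0, 0, 0, 0, 0]]])

```text
time: 14.15
eef_pos: [0.4961, 0.0856, 0.0696]
orientation: [0.058, 1.583, -0.067]
ft_force: [-5.4, 1.5, -0.9]
gripper_width: 0.405
```

Emit:
step_arm(commands=[[[3.45, 0, 0, 0, 0, 0, 0], [3.45, 0, 0, 0, 0, 0, 0], [3.45, 0, 0, 0, 0, 0, 0]]])

```text
time: 14.52
eef_pos: [0.496, 0.0858, 0.0696]
orientation: [0.058, 1.583, -0.067]
ft_force: [-5.5, 1.9, -0.9]
gripper_width: 0.403
```

Emit:
step_arm(commands=[[[3.6, 0, 0, 0, 0, 0, 0], [3.8, 0, 0, 0, 0, 0, 0], [4.1, 0, 0, 0, 0, 0, 0], [4.4, 0, 0, 0, 0, 0, 0], [4.7, 0, 0, 0, 0, 0, 0], [5.0, 0, 0, 0, 0, 0, 0], [5.3, 0, 0, 0, 0, 0, 0], [5.6, 0, 0, 0, 0, 0, 0], [5.9, 0, 0, 0, 0, 0, 0], [6.2, 0, 0, 0, 0, 0, 0], [6.2, 0, 0, 0, 0, 0, 0]]])

```text
time: 15.9
eef_pos: [0.4961, 0.0858, 0.0696]
orientation: [0.058, 1.583, -0.067]
ft_force: [-1.2, -0.2, -2.3]
gripper_width: 0.708
```

Run:
```python
from h import *
s=bot.get_state();print(s['eef_pos'],s['ft_force'],s['torque'],s['gripper_width']*8.7)
c,d,K,P=grab('top','t7')
for t in ('t4','t5','t6','t7'):
  hsv=cv2.cvtColor(load(t)[0],cv2.COLOR_RGB2HSV);m=cv2.inRange(hsv[200:210,200:225],(12,140,90),(30,255,255))
  print(t,(m>0).sum(1),(m>0).sum())
cv2.imwrite('pics/j.png',cv2.resize(c[180:230,172:252],None,fx=6,fy=6,interpolation=3)[:,:,::-1])
```

```text
[0.49605238 0.08577004 0.06961422] [-1.15359564 -0.24398328 -2.29122498] [ 0.02662791 -0.03628452  0.05833097] 6.160255322591332
t4 [4 4 4 5 7 8 8 8 7 0] 55
t5 [3 3 2 3 5 5 5 5 4 0] 35
t6 [4 3 4 3 4 4 4 3 3 0] 32
t7 [2 4 4 6 6 6 6 6 6 0] 46
```

View pics/j.png

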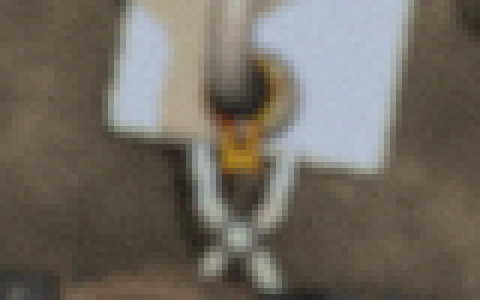

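The clip now measures about 6 px wide, against 8 px open, with the jaws reopened around it at (195–285), so it appears snapped. I'll back out and check with the wrist camera.

Emit:
step_arm(commands=[[[6.2, 0, 0, -0.6, 0, 0, 0], [6.2, 0, 0, -1.3, 0, 0, 0], [6.2, 0, 0, -2.2, 0, 0, 0], [6.2, 0, 0, -3.2, 0, 0, 0], [6.2, 0, 0, -4.4, 0, 0, 0], [6.2, 0, 0, -5.6, 0, 0, 0], [6.2, -2, 0, -6, 0, 0, 0], [6.2, -5, 0, -6, 0, 0, 0], [6.2, -9, 0, -6, 0, 0, 0], [6.2, -13, 0, -5, 0, 0, 0], [6.2, -17, 0, -3, 0, 0, 0], [6.2, -21, 0, -1, 0, 0, 0], [6.2, -23, 0, 0, 0, 0, 0], [6.2, -23, 0, 0, 0, 0, 0], [6.2, -23, 0, 0, 0, 0, 0]]])

```text
time: 17.82
eef_pos: [0.4976, 0.0869, 0.2981]
orientation: [0.057, 1.586, -0.068]
ft_force: [-1.6, -0.4, -1.4]
gripper_width: 0.717
```

Run:
```python
from h import *
s=bot.get_state();print(s['eef_pos'],s['ft_force'],s['gripper_width']*8.7)
c,d,K,P=grab('wrist','w3');X=cloud(d,K,P)
hsv=cv2.cvtColor(c,cv2.COLOR_RGB2HSV)
m=cv2.inRange(hsv,(3,140,90),(30,255,255))>0;m[:,:240]=0;m[:,285:]=0;m[:215]=0
for r in range(220,262,2):
  k=np.where(m[r])[0]
  if len(k): q=X[r][m[r]];print(r,k.min(),k.max(),'w mm',(np.ptp(q[:,1])*1000).round(1),np.median(q[:,0]).round(3))
b=cv2.inRange(hsv,(100,110,30),(125,255,255));n,l,st,ce=cv2.connectedComponentsWithStats(b)
for i in range(1,n):
  if st[i,4]>300:
    q=X[l==i];q=q[(q[:,2]>.29)&(q[:,2]<.33)];i1=q[:,2]>np.percentile(q[:,2],60);q=q[i1];print('handle z fit',np.polyfit(q[:,0],q[:,2],1).round(3),np.polyfit(q[:,0],q[:,1],1).round(3),q.mean(0).round(4),q[:,0].min().round(4))
cv2.imwrite('pics/k.png',cv2.resize(c[130:280,190:320],(520,600),interpolation=3)[:,:,::-1])
```

```text
[0.49756101 0.08690881 0.29806897] [-1.57561573 -0.35764128 -1.35917893] 6.2357111653574835
224 253 262 w mm 13.6 0.583
226 252 262 w mm 15.5 0.583
228 252 262 w mm 15.3 0.583
230 251 262 w mm 19.2 0.585
232 252 262 w mm 15.0 0.587
234 252 262 w mm 15.1 0.591
236 252 262 w mm 15.7 0.597
238 250 265 w mm 25.1 0.604
240 249 266 w mm 27.1 0.604
242 248 268 w mm 31.8 0.608
244 247 268 w mm 33.4 0.612
246 247 268 w mm 32.8 0.616
248 247 269 w mm 34.4 0.619
250 247 269 w mm 34.5 0.623
252 248 268 w mm 30.0 0.615
handle z fit [-0.01   0.315] [-0.179  0.202] [0.4721 0.1173 0.31  ] 0.4507
handle z fit [-0.01   0.315] [0.024 0.05 ] [0.4672 0.0614 0.3105] 0.446
```

View pics/k.png

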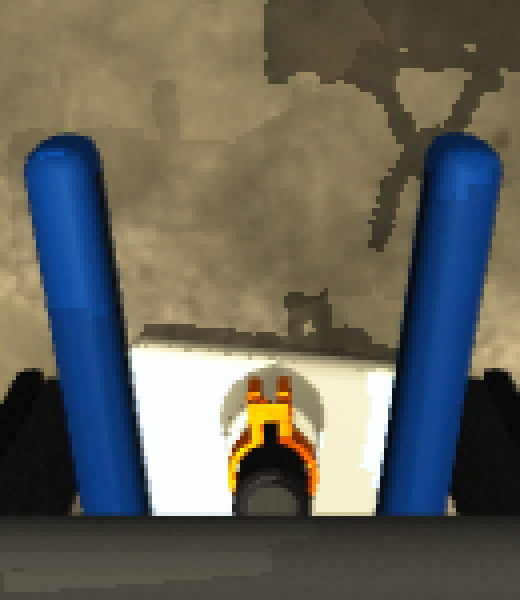

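The lugs now measure 15.3 mm over, against 22 mm open, so the clip is shut by itself and the pliers are level. I'll carry them back to the free spot they came from.

```bash
python3 -c "
from h import *
rel([.538,-.3135,.15],.171)"
```

```text
t 17.875 pos [0.4976 0.0868 0.298 ] rel cm [ 14.99 -39.48   7.42] w [-0.25  -0.016  0.006]
```

Emit:
step_arm(commands=[[[6.2, 0, -3, 0, 0, 0, 0], [6.2, 0, -6, 0, 0, 0, 0], [6.2, 0, -10, 1, -0.05, 0, 0], [6.2, 0, -14, 2, -0.1, 0, 0], [6.2, 0, -18, 3, -0.15, -0.01, 0], [6.2, 2, -22, 4, -0.2, -0.016, 0.006], [6.2, 4, -26, 5, -0.25, -0.016, 0.006], [6.2, 7, -30, 6, -0.25, -0.016, 0.006], [6.2, 10, -34, 7, -0.25, -0.016, 0.006], [6.2, 13, -37, 7.4, -0.25, -0.016, 0.006], [6.2, 15, -39.5, 7.4, -0.25, -0.016, 0.006], [6.2, 15, -39.5, 7.4, -0.25, -0.016, 0.006], [6.2, 15, -39.5, 7.4, -0.25, -0.016, 0.006], [6.2, 15, -39.5, 7.4, -0.25, -0.016, 0.006]]])

```text
time: 19.62
eef_pos: [0.5383, -0.3129, 0.1509]
orientation: [-0.135, 1.565, 0.135]
ft_force: [-0.6, -0.2, -0.9]
gripper_width: 0.713
```

```bash
python3 -c "
from h import *
rel([.538,-.3135,.004],.171)"
```

```text
t 19.625 pos [ 0.5383 -0.3129  0.1509] rel cm [14.69 -0.04 -0.06] w [0.001 0.001 0.   ]
```

Emit:
step_arm(commands=[[[6.2, 3, 0, 0, 0, 0, 0], [6.2, 6, 0, 0, 0, 0, 0], [6.2, 9, 0, 0, 0, 0, 0], [6.2, 11.5, 0, 0, 0, 0, 0], [6.2, 13, 0, 0, 0, 0, 0], [6.2, 13.8, 0, 0, 0, 0, 0], [6.2, 14.2, 0, 0, 0, 0, 0], [6.2, 14.4, 0, 0, 0, 0, 0], [6.2, 14.5, 0, 0, 0, 0, 0], [6.2, 14.6, 0, 0, 0, 0, 0], [6.2, 14.65, 0, 0, 0, 0, 0], [6.2, 14.65, 0, 0, 0, 0, 0]]])

```text
time: 21.12
eef_pos: [0.5385, -0.313, 0.0044]
orientation: [-0.135, 1.565, 0.135]
ft_force: [-0.3, -0.1, -1.6]
gripper_width: 0.718
```

Emit:
step_arm(commands=[[[6.2, 0.1, 0, 0, 0, 0, 0], [6.2, 0.1, 0, 0, 0, 0, 0], [6.2, 0.15, 0, 0, 0, 0, 0], [6.2, 0.15, 0, 0, 0, 0, 0]]])

```text
time: 21.62
eef_pos: [0.5387, -0.3131, 0.0038]
orientation: [-0.136, 1.565, 0.135]
ft_force: [-1.2, 0.7, 5.8]
gripper_width: 0.718
```

Emit:
step_arm(commands=[[[6.4, 0, 0, 0, 0, 0, 0], [6.6, 0, 0, 0, 0, 0, 0], [6.8, 0, 0, 0, 0, 0, 0], [7.2, 0, 0, 0, 0, 0, 0], [7.8, 0, 0, 0, 0, 0, 0], [8.7, 0, 0, 0, 0, 0, 0], [8.7, 0, 0, 0, 0, 0, 0], [8.7, 0, 0, 0, 0, 0, 0], [8.7, -1, 0, 0, 0, 0, 0], [8.7, -3, 0, 0, 0, 0, 0], [8.7, -6, 0, 0, 0, 0, 0], [8.7, -11, 0, -1, 0, 0, 0], [8.7, -16, 0, -2, 0, 0, 0], [8.7, -21, 0, -3.5, 0, 0, 0], [8.7, -23, 0, -3.5, 0, 0, 0], [8.7, -23, 0, -3.5, 0, 0, 0]]])

```text
time: 23.62
eef_pos: [0.5044, -0.3193, 0.2366]
orientation: [-0.138, 1.56, 0.133]
ft_force: [-0.4, -0.1, -0.5]
gripper_width: 1.003
```

Run:
```python
from h import *
c,d,K,P=grab('wrist','w4');X=cloud(d,K,P);hsv=cv2.cvtColor(c,cv2.COLOR_RGB2HSV)
b=cv2.inRange(hsv,(100,110,30),(125,255,255));n,l,st,ce=cv2.connectedComponentsWithStats(b)
for i in range(1,n):
  if st[i,4]>150: q=X[l==i];q=q[q[:,2]<.03];print(st[i],q.mean(0).round(4),'z pct',np.percentile(q[:,2],[5,50,95]).round(4),np.polyfit(q[:,0],q[:,2],1).round(3))
a=load('t0');t=grab('top','t8')
diff=cv2.absdiff(a[0],t[0]).max(2);diff[:110]=0
for nm,(u,v) in dict(mug=(130,208),glass=(258,176),salt=(175,152)).items(): print(nm,'diff',np.percentile(diff[v-18:v+18,u-18:u+18],99))
x=np.hstack([c,cv2.resize(t[0][120:260,120:400],(512,256))[:256].copy() if 0 else t[0]])
cv2.imwrite('pics/l.png',cv2.resize(x[:,:,::-1],(800,300)))
```

```text
[231 158  15  53 367] [ 0.5327 -0.3424  0.0141] z pct [0.0102 0.0147 0.0161] [-0.009  0.019]
[267 158  15  53 373] [ 0.523  -0.2878  0.014 ] z pct [0.0094 0.0145 0.0162] [-0.007  0.017]
[313 180  36   9 178] [ 0.5099 -0.2035  0.0085] z pct [0.0047 0.009  0.0106] [ 0.067 -0.025]
[149 193  31  21 277] [ 0.5822 -0.4484  0.0127] z pct [0.0082 0.0133 0.0154] [ 0.083 -0.035]
[318 199  34  16 170] [ 0.5436 -0.1889  0.0085] z pct [0.0038 0.0092 0.0107] [ 0.031 -0.009]
mug diff 15.0
glass diff 11.0
salt diff 12.0
```

View pics/l.png

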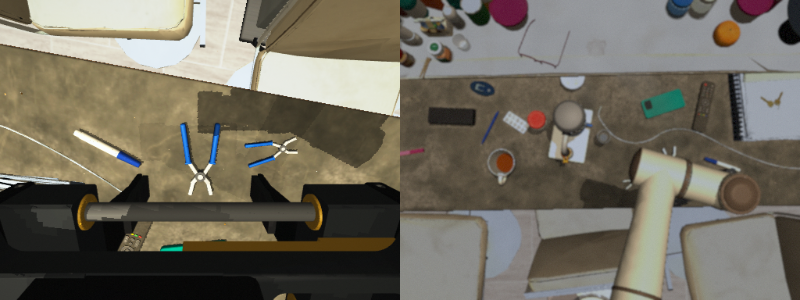

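The pliers lie flat at about (200,175) in the left picture. The mug, glass and salt jar have not moved, so I'm handing in.

```bash
python3 -c "
from cell import bot
print(bot.finish_job())"
```

```text
the job is handed in; nothing more can be done
None
```

The job is done and handed in, with no verdict reported. I gripped the larger blue pliers, put their jaws round the clip's lugs and squeezed in small steps until the clip snapped shut. I then opened the jaws, backed out and laid the pliers back on the free spot they came from.

Last checks:
- **Clip:** the lugs measured about 15.3 mm over after release, against 22 mm when open. That means it is shut and holding by itself. I had no direct reading of the strap angle.
- **Pliers:** they lie flat, with the handle tops at about 15–16 mm and a slope of about 0.01. They are about 0.38 m from the clip.
- **Mug, glass and salt jar:** the before and after top views showed no change beyond noise.
- **Forces:** while squeezing, the wrist read up to about 8 N along the pliers, so they sat a few mm shallower than planned but within tolerance.
- **Time:** the arm was finished at about 24 s of the 61 s allowed. No check failed.

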